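# Gas-flush a canister and hold its lid ready over the mouth

## Task

Press the black pad of the flush stand's sprung lever down until it latches and stays down, so that gas flows. Then pick up the oblong lid by its handle, carry it over the row of packed jars without knocking them, and hold it squarely over the open oblong canister on the stand: level, its long side along the canister's long side, about 1 cm above the rim all round so that the air can escape, never touching the canister. Finish while still holding the lid there: do not set it down or let go.

Things in the scene. Friction and masses are not known exactly. Their poses are not given: they have to be found in the camera images.
- stand: Gas-flush stand, fixed left or right of the jar row: plate 270 x 150 x 12 mm, origin under its centre. At its own +x (away from the robot) a white nest holds the canister; at x = -20 mm two steel cheeks 72 mm high carry the lever pivot (height 55 mm); the lever points to -x, to the robot. A thin nozzle pipe at x = 128 mm, behind the canister, ends at 148 mm, below the rim. Turned up to 0.2 rad.
- valve_lever (a joint): The stand's lever in rad: 0 is up (sprung, leaning 0.40 rad above level), 0.45 is fully down (0.05 rad below level, at its stop). Pressing takes about 6 N at the pad, less as it goes down; past about 0.36 the detent draws it down to 0.45 and holds it there.
- lever_pad (a point): Centre of the top face of the lever's black press pad (36 mm wide, 30 mm along the lever, 10 mm thick), 100 mm from the pivot. It stands 99 mm above the bench when up; fully down it is 55 mm above the bench and 7 mm farther from the canister, towards the stand's -x.
- nest (a point): Centre of the floor of the nest on the stand, 75 mm from the stand's origin along its +x, 12 mm above the bench; its rim is 14 mm high and fits the canister with 1.5 mm play all round.
- canister: Open clear oblong canister, filled with pale seeds to 35 mm below its rim, with a white band round the rim: 70 mm along its x, 100 mm along its y (long side), 140 mm tall, wall 3 mm. Origin at the centre of its underside. It stands loose in the stand's nest, its axes those of the stand.
- mouth (a point): Centre of the canister's mouth, in the plane of its rim (140 mm above the canister's underside); axes as the canister's.
- lid: Oblong aluminium lid: plate 76 mm along x, 106 mm along y (long side), 9 mm thick, origin at the centre of its flat underside. On top along y a bridge handle: bar 70 mm long, 16 mm wide (x), 32 to 50 mm above the underside, on two 12 mm square posts at y = -27 and +27 mm. About 0.12 kg. It lies flat on the lid tray, at its near or far end.
- lid_tray: Flat dark steel tray fixed to the bench, 276 x 170 mm, floor 3 mm thick, rim 10 mm high; origin under its centre. On it lie the oblong lid and one round lid.
- round_lid: Another lid, round, 80 mm across, with a round knob 34 mm high; not wanted. Origin at the centre of its underside.
- jar_row: Low fixed cardboard tray, 300 mm along its x (away from the robot), 92 mm along its y, rim 22 mm high, floor 4 mm; origin under its centre. It stands between the stand and the lid tray and holds three jars in a row along x.
- jar_a: Packed round jar in the row, 72 mm across, 170 mm tall, metal lid, stands on the tray's 4 mm floor; origin at the centre of its underside.
- jar_b: Packed round jar in the row, 72 mm across, 170 mm tall, as jar_a.
- jar_c: Packed round jar in the row, 72 mm across, 155 mm tall, as jar_a but shorter.
There are look-alikes about, which are no part of the job. Leave any purple look-alike of the lid alone. Leave any orange look-alike of the canister alone.

How it is judged:
By the outcome, as a careful person would: the job done as asked, in the order asked, and still so for the second after the job is handed in, while the arm keeps its last pose, push and grip.
It also fails if it takes over 56 s, if anything falls off the work surface, if the arm or the gripper's body presses on something with over 40 N, if the wrist force passes 120 N, or if a joint passes its speed limit or range.

## Robot

A 6-joint arm with a two-finger parallel gripper is mounted at the origin on the work surface. World frame = base frame: x ahead of the robot, y to its left, z up, the work surface at z = 0. Lengths are in m, angles in rad, forces in N, time in s.
With the tool pointing down it reaches from about 0.25 to 0.85 m from the base axis. Payload 12.5 kg.
Tool frame: the origin (TCP) lies between the finger pads; the fingertips stand 17 mm ahead of it and the grasp point (between the pads) lies 2 mm behind it; z points along the fingers, y is the line along which they close (so a half turn about z gives the same grasp; the last joint's range is limited). The gripper opens to 93 mm and grips with 3 to 60 N. Pads are 15 mm wide; open, the fingers measure 128 mm over their backs; the gripper's body (75 mm by 188 mm) begins 65 mm behind the grasp point.
Start: joints at [1.093, 0.351, 1.652, -0, 1.139, -0.085], TCP at [0.21, 0.508, 0.236] pointing down, gripper open.
Joint ranges: [-2.75, 2.75], [-0.79, 2.1], [0.01, 2.65], [-1.57, 4.71], [0.07, 3.14], [-2.87, 2.87]. Speed limits (rad/s): [2.22, 2.22, 2.79, 3.14, 3.14, 3.14].

## Interface

Orientations are given as a rotation vector (axis times angle).
In Python, from bench import r, read_camera, ticket gives the robot as it stands.
- The arm moves only by the shell command python3 -m handwheel 'ROWS' [FORCE]. ROWS is text: rows parted by semicolons, each of 7 numbers parted by spaces: the shift along the tool's x, y, z in cm, then the turn, a rotation vector about the tool's x, y, z in degrees, then the finger opening in cm, from 0 to 9.3. In form: tx ty tz wx wy wz fingers; .... A call has 1 to 10 rows; each row shifts and turns the commanded pose from where the row before left it, along the tool's axes as they then stand; what a row does not reach is not made up. A row lasts 1/10 s, in which the tool goes at most 50 mm and 8.59 degrees, less where a joint would pass 70% of its speed; a pose out of reach is approached as far as the arm can. A call is refused whole if a number of a shift passes 5 or a number of a turn 8.59, either way. A call with a gripper value outside its range is refused whole. The fingers move at their own pace and stop on an object; FORCE is the grip in N (left out, the last holds). Time passes only in rows, so rows that do not move let the fingers close. It gives the time, the measured TCP pose, the force, the opening and the grip force at its end, in the units of the state.
- r.observe(): the state, without advancing time (a new reading comes with each control period).
- read_camera(name): name is "side" or "top" or "wrist"; returns a dict with "image" (384x512x3 uint8, blue, green, red), "range_z" (384x512 float32, m along the optical axis (not along the pixel's ray), 0 where there is no reading), "fx", "fy", "cx", "cy" (pixels), "xyz" and "attitude" of the camera in the world; the wrist camera has in their place "mount" (4x4, takes a point from camera to tool coordinates, whose origin is the TCP and whose axes are the flange's). Camera axes: x right, y up, looking along -z (the intrinsics and any distortion apply to the point x, -y, -z); pixel columns grow to the right and rows downward; lengths in m; the calibration is good to about 2 mm. A picture is of the moment at which its call begins: read the wrist's pose just before it.
- ticket.hand_in(): hands the job in; it is judged then, once.
The state is a dict: "t": time; "joints": joint angles; "joint_vel": joint speeds; "effort": joint torques, N m; "eef_pos": TCP position; "ee_rot": TCP orientation; "force": force on the tool from outside, world axes, zero at the start; "torque": the same for the moment, N m; "gripper_width": finger opening in m; "grip_force": force on a finger pad.
Only numpy, scipy, OpenCV 4.12 (cv2) and the standard library are available. Lean on these libraries where they do the work, as an engineer would, in place of code of your own. Each camera call takes 0.05 s, during which the arm holds its last target. There are 200 camera calls.

## Working session

There is one attempt and no reset: what is moved stays moved. The work goes in short steps, Python scripts to look and compute and a shell command to move; the robot and the scene stay as the last step left them, time stands still between calls to the robot, and variables do not carry over. Pictures are saved under pics/ and viewed, at most 10 in all, crops included, and the job is handed in when it is done.

```bash
ls; mkdir -p pics
python3 - <<'E'
from bench import r, read_camera
import cv2,numpy as np
s=r.observe();print(s)
for n in("top","side"):
    c=read_camera(n);cv2.imwrite(f"pics/{n}0.png",c["image"]);np.savez(f"{n}0.npz",**c)
    print(n,{k:v for k,v in c.items() if k not in("image","range_z")})
E
```

```text
pics
{'t': 0.0, 'joints': array([ 1.09340022e+00,  3.51242038e-01,  1.65242192e+00, -1.36653842e-07,
        1.13908744e+00, -8.45820809e-02]), 'joint_vel': array([-0.00116491,  0.00017037,  0.00032106, -0.00102028,  0.00025801,
       -0.00195551]), 'effort': array([-1.15474839e-03, -4.97315741e+01, -2.85262835e+01,  6.99057290e-02,
        2.56556697e-02, -1.11384115e-04]), 'eef_pos': array([0.21035335, 0.50783653, 0.23509906]), 'ee_rot': array([-6.13008540e-01, -3.08087711e+00,  1.74864005e-03]), 'force': array([ 0.02221603, -0.57368317,  0.25004041]), 'torque': array([-0.00954381,  0.00247486, -0.00342943]), 'grip_force': 0.0, 'gripper_width': 0.09288720562565836}
top {'fx': 445.7868796578895, 'fy': 445.7868796578895, 'cx': 257.54621272369724, 'cy': 187.59167626784424, 'xyz': array([ 0.29607697, -0.03311319,  1.16141761]), 'attitude': array([ 0.16619238, -0.18330036, -1.64242983])}
side {'fx': 348.9992740087105, 'fy': 348.9992740087105, 'cx': 256.039813385889, 'cy': 182.56646031697724, 'xyz': array([ 0.31777779, -0.78815597,  0.73755735]), 'attitude': array([ 0.8985233 , -0.11316366, -0.25202643])}
```

View pics/top0.png

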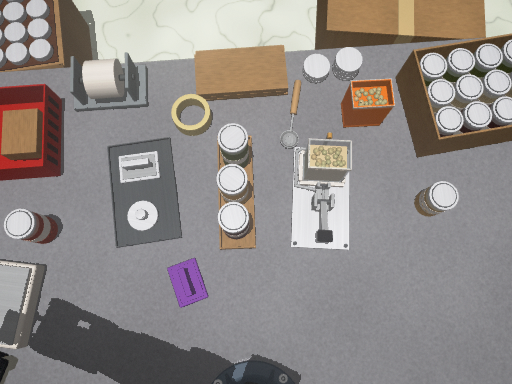

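View pics/side0.png

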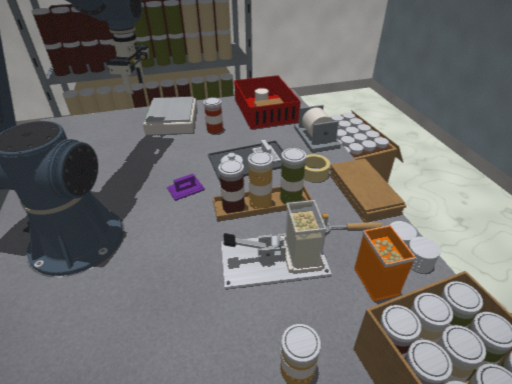

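The top view shows:
- **Oblong aluminium lid:** (139,166), at the far end of the dark tray.
- **Stand:** canister with white band at (328,157), lever pad at (324,236).
- **Jars:** (232,138), (232,180) and (234,218).

Things that could be taken for the lid are the purple one at (188,282) and the round lid at (143,215). For the canister it's the orange one at (368,100). I choose the aluminium oblong lid and the white-banded canister.

```bash
cat > h.py <<'E'
import numpy as np,cv2
from scipy.spatial.transform import Rotation as R
def pose(c,s=None):
    if "mount" in c:
        M=c["mount"];Q=R.from_rotvec(s["ee_rot"]).as_matrix()
        return Q@M[:3,:3],Q@M[:3,3]+s["eef_pos"]
    return R.from_rotvec(c["attitude"]).as_matrix(),c["xyz"]
def rays(c,u,v):
    return np.stack([(u-c["cx"])/c["fx"],-(v-c["cy"])/c["fy"],-np.ones_like(u,float)],-1)
def cloud(c,s=None):
    Q,p=pose(c,s);v,u=np.mgrid[:384,:512]
    return (rays(c,u,v)*c["range_z"][...,None])@Q.T+p
def onplane(c,u,v,z,s=None):
    Q,p=pose(c,s);d=rays(c,np.asarray(u,float),np.asarray(v,float))@Q.T
    return p+d*((z-p[2])/d[...,2])[...,None]
def rect(P):
    (x,y),(w,h),a=cv2.minAreaRect((P[:,:2]*1000).astype(np.float32))
    return f"c=({x:.1f},{y:.1f}) size {w:.1f}x{h:.1f} ang {a:.1f}"
E
python3 - <<'E'
from h import *
C=dict(np.load("top0.npz"));X=cloud(C);hsv=cv2.cvtColor(C["image"],cv2.COLOR_BGR2HSV);V=hsv[...,2].astype(int);S=hsv[...,1]
def box(u0,u1,v0,v1):
    m=np.zeros((384,512),bool);m[v0:v1,u0:u1]=1;return m
def rep(n,m):
    n_,l,st,_=cv2.connectedComponentsWithStats(m.astype(np.uint8));i=1+np.argmax(st[1:,4]);m=l==i
    P=X[m];print(n,m.sum(),rect(P),"z",np.percentile(P[:,2],[5,50,95]).round(4),"mean",P.mean(0).round(4))
for p in [(139,166),(324,236),(328,157),(232,138),(232,180),(234,218),(320,245),(450,300)]: print(p,X[p[1],p[0]].round(4),C["image"][p[1],p[0]])
Z=X[...,2]
rep("lidplate",box(105,175,145,190)&(Z>.008)&(V>130))
rep("handle",box(105,175,145,190)&(Z>.035))
rep("tray",box(95,190,130,255)&(Z<.02)&(V<75))
rep("pad",box(305,340,222,245)&(V<60)&(Z>.06))
rep("rim",box(295,360,130,190)&(Z>.145))
rep("stand",box(285,360,140,255)&(Z<.02)&(V>150)&(S<40))
for n,b in(("ja",box(215,250,115,160)),("jb",box(215,250,160,200)),("jc",box(215,250,200,240))): rep(n,b&(Z>.145))
E
```

```text
(139, 166) [0.6302 0.2497 0.0329] [102 102 102]
(324, 236) [ 0.4026 -0.2025  0.1004] [74 72 73]
(328, 157) [ 0.5899 -0.2298  0.124 ] [140 184 193]
(232, 138) [ 0.6383 -0.0028  0.1761] [227 224 225]
(232, 180) [0.5379 0.0039 0.177 ] [230 229 229]
(234, 218) [0.4533 0.0059 0.1599] [234 233 232]
(320, 245) [ 0.3892 -0.2036  0.0134] [233 231 231]
(450, 300) [ 0.2267 -0.5171  0.0029] [145 143 143]
lidplate 935 c=(472.6,152.2) size 496.8x123.2 ang 32.5 z [0.0092 0.0129 0.0538] mean [0.6322 0.2542 0.0218]
handle 209 c=(635.6,256.2) size 17.2x70.0 ang 4.1 z [0.0399 0.0519 0.0559] mean [0.6342 0.2555 0.0506]
tray 35 c=(555.1,327.0) size 86.8x3.5 ang 4.9 z [-0.0004  0.0042  0.0079] mean [0.5549 0.3271 0.0041]Traceback (most recent call last):
  File "<stdin>", line 13, in <module>
  File "<stdin>", line 6, in rep
    return _wrapfunc(a, 'argmax', axis=axis, out=out, **kwds)
    return bound(*args, **kwds)
ValueError: attempt to get argmax of an empty sequence
```

Run:
```python
import cv2,numpy as np
i=cv2.imread("pics/top0.png")
cv2.imwrite("pics/crop0.png",np.hstack([cv2.resize(i[125:255,100:190],None,fx=4,fy=4,interpolation=2),cv2.resize(i[125:255,285:375],None,fx=4,fy=4,interpolation=2)]))
```

```text
(no output)
```

View pics/crop0.png

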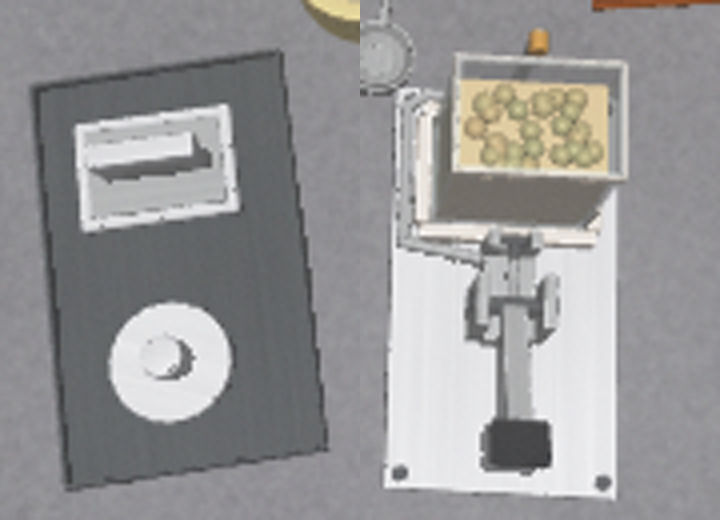

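The crop confirms the plain aluminium lid with its bridge handle, at the far end of the tray. On the stand, the black pad is on the near side and the seed-filled canister has the white rim. Next I'll measure the pad, rim and stand.

Run:
```python
from h import *
C=dict(np.load("top0.npz"));X=cloud(C);hsv=cv2.cvtColor(C["image"],cv2.COLOR_BGR2HSV);V=hsv[...,2].astype(int);S=hsv[...,1]
def box(u0,u1,v0,v1):
    m=np.zeros((384,512),bool);m[v0:v1,u0:u1]=1;return m
def rep(n,m,k=3):
    if k:m=cv2.morphologyEx(m.astype(np.uint8),cv2.MORPH_OPEN,np.ones((k,k)))
    n_,l,st,_=cv2.connectedComponentsWithStats(m.astype(np.uint8));i=1+np.argmax(st[1:,4]);m=l==i
    P=X[m];print(n,m.sum(),rect(P),"z",np.percentile(P[:,2],[5,50,95]).round(4),"mean",P.mean(0).round(4))
    return m
Z=X[...,2]
rep("pad",box(305,340,222,245)&(V<100)&(Z>.08))
rep("bar",box(105,175,145,190)&(Z>.046),0)
m=rep("rim",box(295,360,130,190)&(Z>.142),0)
h=cv2.findContours(m.astype(np.uint8),0,2)[0];h=max(h,key=cv2.contourArea)[:,0]
print("rim plane152",rect(onplane(C,h[:,0],h[:,1],.152)))
m=rep("stand",box(285,360,140,255)&(Z<.02)&(Z>.006)&(V>150)&(S<40))
h=cv2.convexHull(cv2.findContours(m.astype(np.uint8),0,2)[0][0])[:,0];print("stand plane",rect(onplane(C,h[:,0],h[:,1],.012)))
m=rep("lidplate",box(105,175,145,190)&(Z>.006)&(V>130)&(abs(X[...,0]-.635)<.06))
h=cv2.convexHull(np.argwhere(m)[:,::-1].astype(np.int32))[:,0];print("lid plane",rect(onplane(C,h[:,0],h[:,1],.012)))
for n,b in(("ja",box(215,250,115,160)),("jb",box(215,250,160,200)),("jc",box(215,250,200,240))): rep(n,b&(Z>.145))
D=dict(np.load("side0.npz"));Y=cloud(D);i=D["image"].astype(int)
m=np.zeros((384,512),bool);m[230:250,220:238]=1;m&=i.max(2)<70
print("side pad",m.sum(),np.median(Y[m],0).round(4), rect(Y[m]))
m=np.zeros((384,512),bool);m[195:245,280:330]=1;m&=(Y[...,2]>.146)&(Y[...,2]<.16)
print("side rim",m.sum(),rect(Y[m]),np.percentile(Y[m][:,2],[5,50,95]))
```

```text
pad 169 c=(363.2,-123.2) size 37.1x221.6 ang 27.2 z [0.0923 0.0991 0.1043] mean [ 0.4027 -0.2013  0.1112]
bar 183 c=(635.6,256.2) size 17.2x70.0 ang 4.1 z [0.0473 0.0523 0.056 ] mean [0.6348 0.2562 0.052 ]
rim 379 c=(453.7,-168.1) size 118.1x398.0 ang 66.0 z [0.1437 0.1505 0.1542] mean [ 0.5875 -0.2311  0.1579]
rim plane152 c=(588.9,-228.5) size 102.4x75.0 ang 82.7
stand 2554 c=(480.9,-215.1) size 149.7x200.1 ang 82.5 z [0.0082 0.0117 0.0152] mean [ 0.4591 -0.2122  0.0117]
stand plane c=(480.9,-214.8) size 149.2x199.8 ang 82.6
lidplate 949 c=(636.0,256.7) size 76.7x106.7 ang 4.2 z [0.0088 0.0128 0.0537] mean [0.6327 0.2545 0.019 ]
lid plane c=(635.3,256.2) size 75.3x105.2 ang 3.5
ja 780 c=(487.0,-0.6) size 70.5x380.9 ang 89.2 z [0.1574 0.1741 0.1777] mean [ 0.6344 -0.0039  0.183 ]
jb 799 c=(441.8,-25.8) size 283.1x70.7 ang 16.9 z [0.1681 0.1744 0.1775] mean [0.5395 0.0045 0.1772]
jc 783 c=(393.3,5.7) size 197.3x69.9 ang 2.2 z [0.156  0.1594 0.1626] mean [0.4551 0.008  0.1657]
side pad 123 [ 0.4034 -0.2073  0.1004] c=(403.4,-205.7) size 34.3x27.0 ang 85.3
side rim 365 c=(600.2,-228.0) size 105.5x92.8 ang 82.0 [0.14653971 0.15232076 0.15445316]
```

```bash
cat > to.py <<'E'
# to.py x y z yaw_of_tool_y_deg : remaining shift (cm, current tool axes) and turn (deg)
import sys;from h import *;from bench import r
x,y,z,a=map(float,sys.argv[1:5]);s=r.observe();Q=R.from_rotvec(s["ee_rot"]);t=np.radians(a)
yt=np.array([np.cos(t),np.sin(t),0]);zt=np.array([0,0,-1.]);G=R.from_matrix(np.stack([np.cross(yt,zt),yt,zt],1))
d=np.array([x,y,z])-s["eef_pos"]
print("t",round(s["t"],2),"pos",s["eef_pos"].round(4),"F",s["force"].round(1),"w",round(s["gripper_width"],4),"grip",round(float(s["grip_force"]),1))
print("shift now",(Q.inv().apply(d)*100).round(2),"after turn",(G.inv().apply(d)*100).round(2),"turn",np.degrees((Q.inv()*G).as_rotvec()).round(2))
E
python3 -m handwheel '0 0 0 0 0 8.3 0;0 0 0 0 0 8.3 0;0 0 0 0 0 8.3 0;0 0 0 0 0 8.3 0;0 0 0 0 0 8.3 0;0 0 0 0 0 8.3 0;0 0 0 0 0 8.3 0;0 0 0 0 0 8.3 0;0 0 0 0 0 8.3 0;0 0 0 0 0 0 0' 40; python3 to.py .399 -.204 .236 -7.3
```

```text
t: 1.1
eef_pos: [0.2104, 0.508, 0.2354]
ee_rot: [2.359, 2.075, -0.001]
force: [-0.7, -0.3, -1.0]
gripper_width: 0.0178
grip_force: 0.0
t 1.1 pos [0.2104 0.508  0.2354] F [-0.7 -0.3 -1. ] w 0.0178 grip 0.0
shift now [-6.821e+01  2.779e+01 -3.000e-02] after turn [-6.822e+01  2.775e+01 -6.000e-02] turn [-0.01  0.03 -0.03]
```

```bash
python3 -m handwheel '-3 2 0 0 0 0 0;-3 2 0 0 0 0 0;-3 2 0 0 0 0 0;-3 2 0 0 0 0 0;-3.5 2 0 0 0 0 0;-3.5 2 0 0 0 0 0;-3.5 2 0 0 0 0 0;-3.5 2 0 0 0 0 0;-3.5 2 0 0 0 0 0;-3.5 2 0 0 0 0 0' && python3 -m handwheel '-3.5 2 0 0 0 0 0;-3.5 2 0 0 0 0 0;-3.5 2 0 0 0 0 0;-3.5 1.8 0 0 0 0 0;-3.5 0 0 0 0 0 0;-3.5 0 0 0 0 0 0;-3.5 0 0 0 0 0 0;-3.5 0 0 0 0 0 0;-3.5 0 0 0 0 0 0;-3.2 0 0 0 0 0 0'; python3 to.py .399 -.204 .125 -7.3
```

```text
t: 2.1
eef_pos: [0.3678, 0.1541, 0.2357]
ee_rot: [2.351, 2.083, 0.0]
force: [0.8, -0.1, -0.2]
gripper_width: 0.0005
grip_force: 0.0
t: 3.1
eef_pos: [0.4009, -0.2, 0.2356]
ee_rot: [2.352, 2.083, -0.0]
force: [0.7, 0.6, -0.0]
gripper_width: 0.0002
grip_force: 0.0
t 3.1 pos [ 0.4009 -0.2     0.2356] F [ 0.7  0.6 -0. ] w 0.0002 grip 0.0
shift now [-0.42 -0.14 11.06] after turn [-0.43 -0.14 11.06] turn [0.   0.   0.36]
```

```bash
python3 -m handwheel '-.4 0 2.7 0 0 .3 0;0 0 2.7 0 0 0 0;0 0 2.7 0 0 0 0;0 0 2.6 0 0 0 0;0 0 .5 0 0 0 0;0 0 0 0 0 0 0'; python3 -m handwheel '0 0 .7 0 0 0 0;0 -.1 .7 0 0 0 0;0 -.1 .7 0 0 0 0;0 -.1 .7 0 0 0 0;0 0 0 0 0 0 0'; python3 to.py .395 -.204 .072 -7.3
```

```text
t: 3.7
eef_pos: [0.4007, -0.2023, 0.1235]
ee_rot: [-2.358, -2.073, 0.001]
force: [0.2, 0.3, 0.9]
gripper_width: 0.001
grip_force: 0.0
t: 4.2
eef_pos: [0.3977, -0.2019, 0.095]
ee_rot: [-2.362, -2.071, 0.0]
force: [0.2, 0.3, 2.1]
gripper_width: 0.0005
grip_force: 0.8
t 4.2 pos [ 0.3977 -0.2019  0.095 ] F [0.2 0.3 2.1] w 0.0005 grip 0.8
shift now [-0.25 -0.24  2.3 ] after turn [-0.24 -0.24  2.3 ] turn [-0.02 -0.01 -0.2 ]
```

```bash
python3 -m handwheel '-.1 -.1 .6 0 0 0 0;0 -.1 .6 0 0 0 0;0 0 .6 0 0 0 0;0 0 .5 0 0 0 0;0 0 .2 0 0 0 0;0 0 0 0 0 0 0'; python3 to.py .395 -.204 .072 -7.3;  python3 - <<'E'
from bench import read_camera;import cv2
cv2.imwrite("pics/side1.png",cv2.resize(read_camera("side")["image"][180:300,190:350],None,fx=4,fy=4))
E
```

```text
t: 4.8
eef_pos: [0.3957, -0.2027, 0.0717]
ee_rot: [-2.362, -2.071, 0.0]
force: [-8.8, 3.9, 29.1]
gripper_width: 0.0007
grip_force: 14.7
t 4.8 pos [ 0.3957 -0.2027  0.0717] F [-8.8  3.9 29.1] w 0.0007 grip 14.7
shift now [-0.13 -0.06 -0.03] after turn [-0.13 -0.06 -0.03] turn [-0.03 -0.   -0.19]
```

View pics/side1.png

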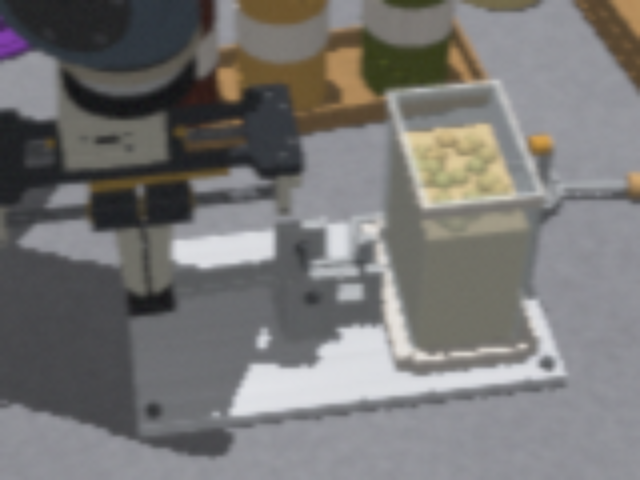

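The image shows the fingertips on the pad, the lever level, and the canister upright in its nest. The 29 N reading fits the lever being at its stop. I'll retreat and check the latch.

```bash
python3 -m handwheel '0 0 -.5 0 0 0 0;0 0 -1 0 0 0 0;0 0 -3 0 0 0 0;0 0 -4 0 0 0 0;0 0 -4 0 0 0 0;0 0 -4 0 0 0 5;0 0 -3 0 0 0 5;3 0 0 0 0 0 5;4 0 0 0 0 0 5;4 0 0 0 0 0 5';python3 -m handwheel '4 0 0 0 0 0 5;4 0 0 0 0 0 5;4 0 0 0 0 0 5;4 0 0 0 0 0 5;0 0 0 0 0 0 5'
python3 - <<'E'
from h import *;from bench import read_camera
C=read_camera("side");Y=cloud(C);i=C["image"].astype(int)
cv2.imwrite("pics/side2.png",cv2.resize(C["image"][180:300,190:350],None,fx=4,fy=4))
m=(i.max(2)<70)&(abs(Y[...,0]-.395)<.03)&(abs(Y[...,1]+.204)<.03)&(Y[...,2]>.03)
print(m.sum(),np.median(Y[m],0),rect(Y[m]))
E
python3 to.py .6355 .256 .236 4.1
```

```text
t: 5.85
eef_pos: [0.4101, -0.0926, 0.2661]
ee_rot: [2.363, 2.069, 0.001]
force: [0.9, -0.2, -1.0]
gripper_width: 0.0361
grip_force: 0.0
t: 6.35
eef_pos: [0.4311, 0.0683, 0.2658]
ee_rot: [-2.358, -2.076, -0.001]
force: [0.5, -0.1, 0.2]
gripper_width: 0.0498
grip_force: 0.0
119 [ 0.39487411 -0.20704573  0.05604688] c=(395.3,-203.9) size 32.9x25.3 ang 82.9
t 6.4 pos [0.4309 0.0665 0.2658] F [-0.8 -0.1 -0.5] w 0.0499 grip 0.0
shift now [21.39 17.88  2.97] after turn [17.43 21.76  2.98] turn [-1.00e-02  0.00e+00 -1.14e+01]
```

The pad now sits at z = 56 mm, so the lever is latched. Next, above the lid.

```bash
python3 -m handwheel '3.06 2.56 0 0 0 0 5;3.06 2.56 0 0 0 0 5;3.06 2.56 0 0 0 0 5;3.06 2.55 .5 0 0 0 5;3.06 2.55 1 0 0 0 5;3.06 2.55 1.5 0 0 0 5;3.03 2.55 0 0 0 -3 5;0 0 3 0 0 -8.4 5;0 0 2 0 0 0 5;0 0 0 0 0 0 5'
python3 - <<'E'
from h import *;from bench import read_camera,r
s=r.observe();C=read_camera("wrist");X=cloud(C,s);print(s["eef_pos"])
cv2.imwrite("pics/wrist1.png",C["image"])
Z=X[...,2];n=(abs(X[...,0]-.635)<.07)&(abs(X[...,1]-.256)<.07)
m=n&(Z>.044)&(Z<.065);print("bar",m.sum(),rect(X[m]),np.median(Z[m]))
m=n&(Z>.008)&(Z<.065)&(C["image"].max(2)>130);print("lid",rect(X[m]))
E
python3 to.py .6355 .256 .043 4.1
```

```text
t: 7.4
eef_pos: [0.6353, 0.2519, 0.1824]
ee_rot: [-2.144, -2.292, 0.008]
force: [0.1, -0.4, 0.6]
gripper_width: 0.0504
grip_force: 0.0
[0.63533894 0.25189098 0.18242912]
bar 1180 c=(635.2,255.7) size 15.9x69.8 ang 3.4 0.053535396185623
lid c=(651.3,263.1) size 108.9x117.9 ang 3.5
t 7.45 pos [0.6361 0.2523 0.1848] F [-0.2 -0.6  1.1] w 0.0498 grip 0.0
shift now [ 0.39  0.   14.18] after turn [ 0.38 -0.03 14.18] turn [-0.15  0.04 -0.3 ]
```

View pics/wrist1.png

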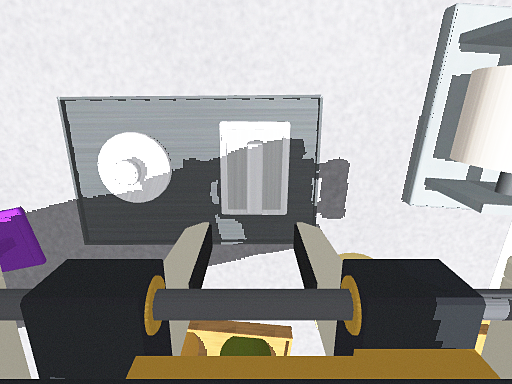

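The wrist view shows the handle bar upright in the picture at about (255,175). It's the aluminium lid, with the round lid at (130,170) and the fingers straddling the bar. The position agrees to within 1 mm, so I descend.

```bash
python3 -m handwheel '.35 0 3 0 0 0 5;0 0 3.5 0 0 0 5;0 0 3.5 0 0 0 5;0 0 2.5 0 0 0 5;0 0 1.6 0 0 0 5;0 0 0 0 0 0 5'; python3 to.py .6353 .2557 .043 3.6
```

```text
t: 8.05
eef_pos: [0.6358, 0.2565, 0.0439]
ee_rot: [-2.145, -2.294, 0.002]
force: [-0.7, 0.2, 0.4]
gripper_width: 0.0497
grip_force: 0.0
t 8.05 pos [0.6358 0.2565 0.0439] F [-0.7  0.2  0.4] w 0.0497 grip 0.0
shift now [-0.08 -0.06  0.09] after turn [-0.08 -0.06  0.09] turn [-0.09  0.03  0.25]
```

```bash
python3 -m handwheel '0 -.05 .1 0 0 .2 1;0 0 0 0 0 0 1;0 0 0 0 0 0 1;0 0 0 0 0 0 1;0 0 0 0 0 0 1;0 0 0 0 0 0 1;0 0 0 0 0 0 1' 40; python3 -m handwheel '0 0 -1 0 0 0 1;0 0 -2 0 0 0 1;0 0 -3 0 0 0 1;0 0 -4 0 0 0 1;0 0 -4 0 0 0 1;0 0 -4 0 0 0 1;0 0 -4 0 0 0 1;0 0 -2.5 0 0 0 1;0 0 0 0 0 0 1';  python3 to.py .589 -.2285 .288 -7.3
```

```text
t: 8.75
eef_pos: [0.6358, 0.2572, 0.0442]
ee_rot: [2.148, 2.292, 0.001]
force: [-1.2, 0.1, 5.6]
gripper_width: 0.0158
grip_force: 40.0
t: 9.65
eef_pos: [0.6365, 0.2575, 0.2931]
ee_rot: [2.146, 2.29, 0.009]
force: [-0.6, 0.1, -1.0]
gripper_width: 0.0156
grip_force: 40.0
t 9.65 pos [0.6365 0.2575 0.2931] F [-0.6  0.1 -1. ] w 0.0156 grip 40.0
shift now [-48.19  -7.88   0.38] after turn [-48.81   1.47   0.51] turn [ 0.35 -0.13 11.  ]
```

```bash
python3 -m handwheel '-2 -.6 0 0 0 0 1;-3 -.6 0 0 0 0 1;-3.5 -.6 0 0 0 0 1;-3.5 -.6 0 0 0 0 1;-3.5 -.6 0 0 0 0 1;-3.5 -.6 0 0 0 0 1;-3.5 -.6 0 0 0 0 1;-3.5 -.6 0 0 0 0 1;-3.5 -.6 0 0 0 0 1;-3.5 -.6 0 0 0 0 1' && python3 -m handwheel '-3.5 -.6 0 0 0 0 1;-3.5 -.6 0 0 0 0 1;-3.5 -.6 0 0 0 2 1;-2.5 0 0 0 0 3 1;-1.5 0 0 0 0 3 1;-.5 0 0 0 0 3 1;0 0 0 0 0 0 1;0 0 0 0 0 0 1';  python3 - <<'E'
from h import *;from bench import read_camera,r
C=read_camera("side");Y=cloud(C);i=C["image"]
cv2.imwrite("pics/side3.png",cv2.resize(i[80:300,200:400],None,fx=3,fy=2.7))
E
python3 to.py .589 -.2285 .288 -7.3
```

```text
t: 10.65
eef_pos: [0.596, -0.0773, 0.2871]
ee_rot: [-2.147, -2.29, 0.002]
force: [0.7, -0.3, -0.6]
gripper_width: 0.0155
grip_force: 40.0
t: 11.45
eef_pos: [0.5854, -0.2266, 0.2876]
ee_rot: [-2.356, -2.076, 0.001]
force: [-0.4, -0.6, -1.1]
gripper_width: 0.0157
grip_force: 40.0
t 11.5 pos [ 0.5856 -0.2264  0.2879] F [ 0.2 -0.1 -0.6] w 0.016 grip 40.0
shift now [-0.17  0.37 -0.01] after turn [-0.17  0.37 -0.01] turn [-0.07 -0.03  0.1 ]
```

View pics/side3.png

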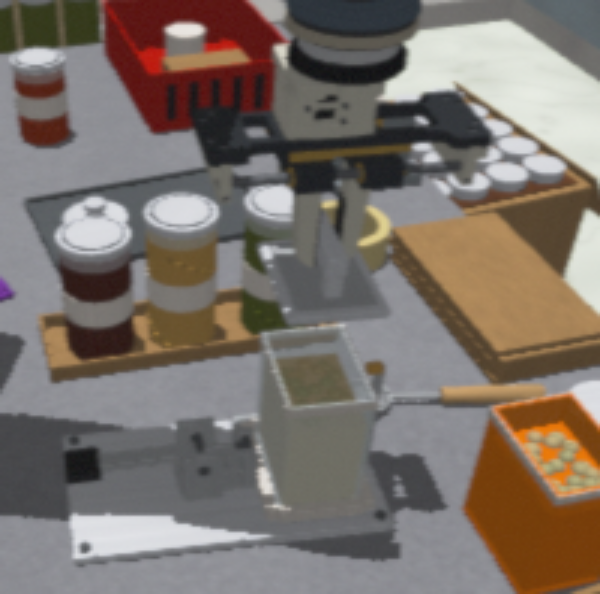

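The lid hangs level in the grip over the canister, the jars are untouched, and the lever is still down. Before descending I'll measure the lid and the rim with the same camera.

```bash
cat > chk.py <<'E'
from h import *;from bench import read_camera,r
import sys
s=r.observe();zl=s["eef_pos"][2]-.041;print("tcp",s["eef_pos"].round(4),"F",s["force"].round(1))
for n in("side",):
    C=read_camera(n);X=cloud(C);Z=X[...,2];near=(abs(X[...,0]-.589)<.075)&(abs(X[...,1]+.2285)<.075)&(C["range_z"]>0)
    m=near&(abs(Z-zl-.009)<.006)
    P=X[m];A=np.c_[P[:,:2]-P[:,:2].mean(0),np.ones(len(P))];
    for _ in range(4):
        k=np.linalg.lstsq(A,P[:,2],rcond=None)[0];e=abs(A@k-P[:,2]);g=e<.003;A=A[g];P=P[g]
    print(n,"lid top",len(P),"slope deg",np.degrees(k[:2]).round(2),"z",k[2].round(4),rect(P))
    m=m.astype(np.uint8);h=max(cv2.findContours(m,0,1)[0],key=cv2.contourArea);h=cv2.convexHull(h)[:,0]
    print("  hull on plane",rect(onplane(C,h[:,0],h[:,1],zl+.007)))
    hsv=cv2.cvtColor(C["image"],cv2.COLOR_BGR2HSV)
    m=near&(abs(Z-.151)<.007);P=X[m];print("  rim",len(P),rect(P),np.percentile(P[:,2],[5,25,50,75,95]).round(4))
    m=cv2.morphologyEx(m.astype(np.uint8),cv2.MORPH_CLOSE,np.ones((3,3)));h=cv2.convexHull(max(cv2.findContours(m,0,1)[0],key=cv2.contourArea))[:,0]
    q=cv2.approxPolyDP(h.reshape(-1,1,2),5,True)[:,0];print("  rim corners",q.tolist(),(onplane(C,q[:,0],q[:,1],.152)[:,:2]*1000).round(1).tolist())
E
python3 chk.py
```

```text
tcp [ 0.5856 -0.2264  0.2879] F [ 0.2 -0.1 -0.6]
side lid top 715 slope deg [0.28 0.5 ] z 0.2576 c=(585.5,-226.0) size 106.9x75.6 ang 83.3
  hull on plane c=(585.9,-225.3) size 112.7x76.8 ang 82.5
  rim 404 c=(600.7,-227.7) size 105.3x93.1 ang 82.7 [0.1448 0.1481 0.1516 0.1532 0.1546]
  rim corners [[314, 200], [328, 215], [326, 230], [296, 234], [287, 203]] [[632.0, -180.1], [643.1, -240.5], [617.7, -285.3], [546.8, -278.3], [562.2, -172.3]]
```

```bash
python3 -m handwheel '-.2 .4 1 0 0 .4 1;0 0 2 0 0 0 1;0 0 2 0 0 0 1;0 0 1.5 0 0 0 1;0 0 .7 0 0 0 1;0 0 0 0 0 0 1;0 0 0 0 0 0 1'; python3 to.py .589 -.2285 .203 -7.4; python3 chk.py;python3 - <<'E'
from h import *;from bench import read_camera
C=read_camera("side");cv2.imwrite("pics/side4.png",cv2.resize(C["image"][150:280,240:360],None,fx=5,fy=4.5))
E
```

```text
t: 12.25
eef_pos: [0.5898, -0.2296, 0.2173]
ee_rot: [2.365, 2.067, 0.001]
force: [0.4, -0.1, -1.2]
gripper_width: 0.016
grip_force: 40.0
t 12.25 pos [ 0.5898 -0.2296  0.2173] F [ 0.4 -0.1 -1.2] w 0.016 grip 40.0
shift now [ 0.1  -0.1   1.43] after turn [ 0.1  -0.1   1.43] turn [ 0.05  0.02 -0.3 ]
tcp [ 0.5898 -0.2296  0.2173] F [ 0.4 -0.1 -1.2]
side lid top 663 slope deg [0.59 0.31] z 0.1869 c=(590.2,-228.6) size 106.9x75.6 ang 82.4
  hull on plane c=(590.3,-228.3) size 111.5x76.7 ang 82.0
  rim 232 c=(600.1,-230.3) size 102.5x92.8 ang 82.7 [0.1454 0.1481 0.1517 0.1534 0.1546]
  rim corners [[287, 203], [326, 230], [297, 234]] [[562.2, -172.3], [617.7, -285.3], [549.0, -279.0]]
```

View pics/side4.png

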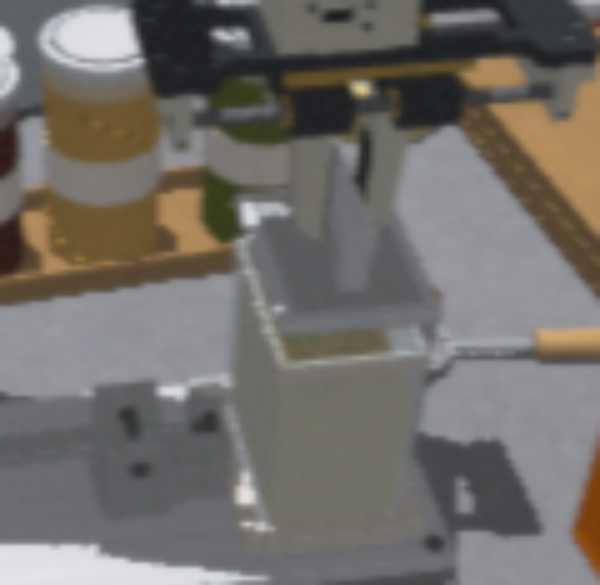

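The lid is squarely over the canister with about 2.5 cm clear. I'll make the final descent and a small centring correction.

```bash
python3 -m handwheel '0 -.1 .6 0 0 0 1;0 0 .5 0 0 0 1;0 0 .35 0 0 0 1;0 0 0 0 0 0 1;0 0 0 0 0 0 1;0 0 0 0 0 0 1;0 0 0 0 0 0 1'; python3 to.py .589 -.2285 .2025 -7.4; python3 chk.py;python3 - <<'E'
from h import *;from bench import read_camera
C=read_camera("side");cv2.imwrite("pics/side5.png",cv2.resize(C["image"][170:270,260:350],None,fx=6,fy=6))
X=cloud(C)
# front (−y) face columns: underside edge and rim edge heights along columns
for u in range(300,326,5):
    print(u,[(v,round(float(X[v,u,1]),3),round(float(X[v,u,2]),3)) for v in range(216,238,2)])
E
```

```text
t: 13.05
eef_pos: [0.5885, -0.2293, 0.2023]
ee_rot: [2.366, 2.067, 0.0]
force: [0.5, -0.2, -2.1]
gripper_width: 0.0158
grip_force: 40.0
t 13.05 pos [ 0.5885 -0.2293  0.2023] F [ 0.5 -0.2 -2.1] w 0.0158 grip 40.0
shift now [ 0.09  0.03 -0.02] after turn [ 0.09  0.03 -0.02] turn [ 0.01  0.   -0.31]
tcp [ 0.5885 -0.2293  0.2023] F [ 0.5 -0.2 -2.1]
side lid top 665 slope deg [0.19 0.23] z 0.172 c=(588.9,-228.7) size 106.0x75.9 ang 82.3
  hull on plane c=(589.1,-228.1) size 111.0x76.8 ang 82.1
  rim 184 c=(600.1,-230.7) size 99.9x93.6 ang 81.9 [0.1446 0.1475 0.15   0.1524 0.1543]
  rim corners [[326, 230], [296, 234], [287, 203]] [[617.7, -285.3], [546.8, -278.3], [562.2, -172.3]]
300 [(216, -0.246, 0.173), (218, -0.252, 0.173), (220, -0.257, 0.171), (222, -0.264, 0.172), (224, -0.268, 0.171), (226, -0.272, 0.169), (228, -0.275, 0.166), (230, -0.271, 0.154), (232, -0.273, 0.15), (234, -0.273, 0.143), (236, -0.273, 0.136)]
305 [(216, -0.247, 0.171), (218, -0.254, 0.172), (220, -0.26, 0.172), (222, -0.266, 0.172), (224, -0.271, 0.17), (226, -0.277, 0.171), (228, -0.276, 0.163), (230, -0.273
[... 349 characters left out ...]
18, -0.259, 0.17), (220, -0.267, 0.172), (222, -0.274, 0.174), (224, -0.28, 0.173), (226, -0.281, 0.168), (228, -0.249, 0.126), (230, -0.279, 0.152), (232, -0.278, 0.144), (234, -0.278, 0.138), (236, -0.277, 0.129)]
320 [(216, -0.256, 0.17), (218, -0.262, 0.17), (220, -0.269, 0.172), (222, -0.275, 0.172), (224, -0.28, 0.17), (226, -0.283, 0.167), (228, -0.278, 0.155), (230, -0.28, 0.15), (232, -0.28, 0.143), (234, -0.28, 0.136), (236, -0.279, 0.128)]
325 [(216, -0.237, 0.147), (218, -0.239, 0.142), (220, -0.272, 0.172), (222, -0.278, 0.171), (224, -0.283, 0.17), (226, -0.283, 0.164), (228, -0.279, 0.153), (230, -0.282, 0.149), (232, -0.279, 0.138), (234, -0.237, 0.081), (236, -0.237, 0.074)]
```

View pics/side5.png

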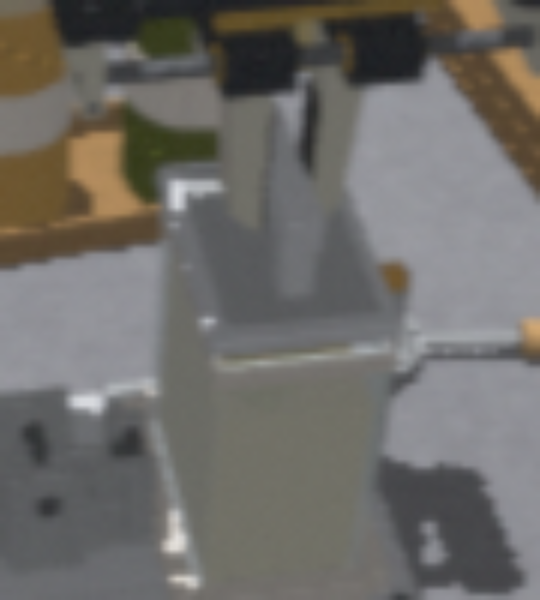

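The picture shows an even gap between the lid's underside and the white rim, with seeds visible through it and edges parallel. The measurements give a lid top at 172 mm, so its underside is about 163 mm against a rim at 152 mm. It is centred within about 1 mm and turned within 0.5°.

```bash
python3 -c "
from bench import ticket;print(ticket.hand_in())"
```

```text
the job is handed in; nothing more can be done
None
```

The job is handed in: the lever is latched down, and the arm is still holding the lid level over the canister, about 1 cm above the rim, with no jar touched.

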